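Reverse the ratchet and clamp the lens carrier

TASK

The lens carrier lies loose in the bench clamp, and the clamp's ratchet is still set to loosen. Flip the small thumb lever on the ratchet head fully over to its tightening side, swing the handle back to its rear stop to feel that it free-wheels without turning the spindle, then pump the handle until the carrier is gripped between the sliding jaw and the stop: finish on a tightening push when the handle resists about twice as hard as while the jaw was running in. Never wind the spindle backwards, force the lever or overtighten; leave the other things on the bench alone and let go at the end.

Things in the scene. Friction and masses are not known exactly. Their poses are not given: they have to be found in the camera images.
- clamp: Bench clamp fixed to the table: aluminium base plate 130 x 270 x 12 mm with a grey gearbox 72 x 72 mm, top at 70 mm, and on it the ratchet. Origin on the ratchet (spindle) axis at table height, z up. The sliding jaw travels along the clamp's -y to the stop; the handle points to its +y, between two 10 mm stop pins with tops at 92 mm.
- head (a point): Centre of the top face of the round steel ratchet head (100 mm across, 26 mm high), on the spindle axis, 98 mm above the table. The head turns with the handle; its x axis points along the handle.
- knob (a point): Upright black round grip post at the handle's end, 22 mm diameter, 120 mm from the spindle axis, from 92 to 138 mm above the table; this point is on its axis at 115 mm. The handle bar below it is 18 mm wide, top at 92 mm. Site axes turn with the handle: x points away from the spindle.
- handle (a joint): Handle angle about the spindle axis, rad: 0 = along the clamp's +y, grows clockwise seen from above (tightening). Stops: rear -0.8, front +0.8; starts at 0 to 0.4. Free-wheeling it drags about 0.4 N at the knob; driving the spindle it needs about 0.45 N m (3 to 4 N at the knob). The ratchet has 12 teeth: up to 0.6 rad is lost before it takes up drive.
- tab (a point): Upright thumb tab of the direction lever, dark steel, 14 mm along the lever, 8 mm thick in the direction of motion, 102 to 128 mm above the table; this point is its centre at 116 mm. The lever is pivoted on the head 44 mm from the spindle axis, on the handle side; the tab, 43 mm from the pivot, sweeps across the spindle axis. The lever plate's top is at 104 mm.
- flip (a joint): Direction lever angle relative to the handle, rad: about -0.42 at the start (loosening stop); +0.42 is the tightening stop. It grows as the tab moves towards the +y of head (with the handle along the clamp's +y: towards the clamp's -x), 35 mm in all. Friction holds it; about 4 N at the tab moves it. Set to tighten, the handle drives clockwise and free-wheels counter-clockwise.
- wheel (a joint): Spindle (ratchet wheel) angle, rad, 0 at the start, grows clockwise seen from above (tightening). Each rad moves the sliding jaw 10 mm. Friction holds it where it is left, up to about 45 N of clamping force.
- jaw_face (a point): Middle of the sliding jaw's front face (a spring-backed steel plate 50 mm wide, 36 mm high, that gives 1 mm per 30 N), 32 mm above the table; the face looks to the clamp's -y.
- stop: Fixed jaw (dark steel, 50 mm wide, 38 mm high) bolted to the base plate; origin at the foot of its working face, which looks to the clamp's +y. Its distance varies: jaw and stop faces are 63 to 70 mm apart at the start.
- block: Lens carrier: loose aluminium block 44 x 50 x 26 mm (50 along y, the clamping direction) with a black lens barrel 28 mm across and 12 mm high on top, 0.25 kg, lying on the base plate between jaw and stop. Origin at the centre of its underside, 12 mm above the table.
- oil: Bystander: white bottle 40 mm across, 110 mm high, standing on the bench.
- mouse: Bystander: black computer mouse 100 x 58 mm.
- driver: Bystander: screwdriver lying on the bench.
Things that resemble listed ones, but are neither listed nor needed, are in the scene too. Leave any pink or red look-alike of the block alone.

How it is judged (in metres and radians):
On the way, in this order (a step that is already met when the one before it is completed fails the run):
1. the direction lever is over on the tightening side, the spindle not turned (value of joint flip above 0.25 rad and value of joint wheel below 0.12 rad), for 0.2 s.
2. the handle has been swung back to its rear stop, free-wheeling: the spindle has not turned (all of step 1 and value of joint handle below -0.62 rad), for 0.1 s.
3. the carrier is gripped between jaw and stop (contact force between each of jaw, stop and block above 12 N), for 0.2 s.
At the end, for the whole second after the job is handed in: The carrier sits flat (within 0.06 rad), at rest, gripped with more than 12 N by both jaw and stop, and the direction lever is on its tightening side (over 0.25 rad) (all of step 3 and angle between block's own z axis and vertical below 0.06 rad and linear speed of block below 0.01 m/s and value of joint flip above 0.25 rad); the robot touches nothing.
It fails at once if the spindle is wound backwards by more than 0.15 rad (value of joint wheel below -0.15 rad).
It fails at once if the carrier is overtightened: more than 65 N between jaw and carrier (contact force between jaw and block above 65 N).
It fails at once if the direction lever is forced with more than 25 N (contact force between any of the fingers, the arm and flip above 25 N).
It fails at once if the robot touches the carrier or sliding jaw (contact force between any of the arm, the fingers and block above 1 N or contact force between any of the arm, the fingers and jaw above 1 N).
It fails at once if a bystander is moved by more than 20 mm (distance of any of oil, mouse, driver from where it was at the start of the episode above 0.02 m).
It also fails if it takes over 72 s, if anything falls off the work surface, if the arm or the gripper's body presses on something with over 40 N, if the wrist force passes 120 N, or if a joint passes its speed limit or range.

ROBOT

A 6-joint arm with a two-finger parallel gripper is mounted at the origin on the work surface. World frame = base frame: x ahead of the robot, y to its left, z up, the work surface at z = 0. Lengths are in mm, angles in rad, forces in N, time in s.
With the tool pointing down it reaches from about 300 to 775 mm from the base axis. Payload 14.6 kg.
Tool frame: the origin (TCP) lies on the centre line of the jaws, within the pads' length; the fingertips stand 8 mm ahead of it and the grasp point (between the pads) lies 11 mm behind it; z points along the fingers, y is the line along which they close (so a half turn about z gives the same grasp; the last joint's range is limited). The gripper opens to 94 mm and grips with 3 to 60 N. Pads are 16 mm wide; open, the fingers measure 119 mm over their backs; the gripper's body (75 mm by 177 mm) begins 78 mm behind the grasp point.
Start: joints at [-1.35, 0.3, 1.521, -0, 1.321, -0.067], TCP at [156.107, -527.371, 179.746] pointing down, gripper open.
Joint ranges: [-3.03, 3.03], [-0.79, 2.21], [0.23, 2.52], [-1.04, 4.18], [0, 3.07], [-2.55, 2.55]. Speed limits (rad/s): [2.22, 2.22, 2.57, 3.14, 3.14, 3.14].

INTERFACE

Orientations are given as [roll, pitch, yaw] about the fixed x, y, z axes, in that order (R = Rz(yaw) Ry(pitch) Rx(roll)).
In Python, from cell import manip gives the robot as it stands.
- The arm moves only by the tool send_rows, never from a script. Its arguments are lists of equal length, an entry for each row: "jaw": the finger opening in m, from 0 to 0.094; "offset": the shift along the tool's x, y, z in m, a list of three; "turn": the turn, a rotation vector about the tool's x, y, z in degrees, a list of three. A call has 1 to 8 rows; each row is the pose to reach, as a shift and turn from the pose commanded when the call began, along the tool's axes at that moment; what a row does not reach only later rows make up. A row lasts 1/10 s, in which the tool goes at most 50 mm and 8.59 degrees, less where a joint would pass 70% of its speed; a pose out of reach is approached as far as the arm can. A call with a gripper value outside its range is refused whole. The fingers move at their own pace and stop on an object; "force" is the grip in N (left out, the last holds). Time passes only in rows, so rows that repeat a pose let the fingers close. It gives the time, the measured TCP pose, the force, the opening and the grip force at its end, in the units of the state.
- manip.state(): the state, without advancing time (a new reading comes with each control period).
- manip.snapshot(name): name is "scene" or "side" or "wrist"; returns the picture (480x640x3 uint8, blue, green, red); there is no depth.
- manip.get_calibration(name): a dict with "mtx" (3x3 intrinsics, pixels), "xyz" and "orientation" of the camera in the world. Camera axes: x right, y up, looking along -z (the intrinsics and any distortion apply to the point x, -y, -z); pixel columns grow to the right and rows downward; lengths in mm; the calibration is good to about 2 mm. A picture is of the moment at which its call begins: read the wrist's pose just before it. get_calibration takes no time and is no camera call; for the wrist camera it gives the pose at the moment of the call.
- manip.job_done(): hands the job in; it is judged then, once.
Trained networks look in the newest picture that a camera, given by its name, has taken for a name from the list of things; names that differ only in an ending like _2 or _b are one class to them, and where a whole thing is asked for, a point or a joint stands for the part that bears it (a point fixed in the world has none). Each returns a list of dicts, best first, with "p" (0 to 1); they miss things now and then, are a little off and sometimes report something else, mostly with a low value. They report only what shows in the picture. A call takes as long as a camera call. They do not tell look-alikes from the thing itself.
- manip.masks_of(query, camera): "pixels" (480x640 bool, what is visible of it) and "at" ([column, row] in pixels, amid what is visible of it).
The state is a dict: "t": time; "joint_pos": joint angles; "qvel": joint speeds; "tau": joint torques, N m; "tcp_pos": TCP position; "tool_rot": TCP orientation; "force": force on the tool from outside, world axes, zero at the start; "wrist_torque": the same for the moment, N m; "grip_width": finger opening in mm; "finger_force": force on a finger pad.
Only numpy, scipy, OpenCV 4.12 (cv2) and the standard library are available. Lean on these libraries where they do the work, as an engineer would, in place of code of your own. Each camera call takes 0.05 s, during which the arm holds its last target. There are 200 camera calls.

## Working session

There is one attempt and no reset: what is moved stays moved. The work goes in short steps, Python scripts to look and compute and a tool call to move; the robot and the scene stay as the last step left them, time stands still between calls to the robot, and variables do not carry over. Pictures are saved under pics/ and viewed, at most 10 in all, crops included, and the job is handed in when it is done.

Besides the shell and the picture viewer there is one more tool, called by a JSON object that holds its "method" and its "body", one argument or row to a line. send_rows: Moves the arm, as the interface text tells. Its arguments: {"type":"object","properties":{"jaw":{"type":"array","items":{"type":"number"}},"offset":{"type":"array","items":{"type":"array","items":{"type":"number"}}},"turn":{"type":"array","items":{"type":"array","items":{"type":"number"}}},"force":{"type":"number"}},"required":["jaw","offset","turn"]}

```bash
mkdir -p pics; ls; cat > h.py <<'E'
import numpy as np, cv2
from scipy.spatial.transform import Rotation as R
from cell import manip
def ray(cam,px):
    c=manip.get_calibration(cam); o=np.array(c["xyz"]); 
    K=np.array(c["mtx"]); d=np.linalg.inv(K)@[px[0],px[1],1]; d=np.array([d[0],-d[1],-d[2]])
    return o, rot(c["orientation"])@d
def rot(o):
    o=np.array(o); return o if o.shape==(3,3) else R.from_euler('xyz',o).as_matrix()
def at(cam,px,z):
    o,d=ray(cam,px); return o+d*(z-o[2])/d[2]
E
python3 - <<'E'
from h import *
for c in ["scene","side"]:
    im=manip.snapshot(c); cv2.imwrite(f"pics/{c}0.png",im); print(c,manip.get_calibration(c))
    for q,z in [("head",98),("knob",115),("tab",116),("clamp",30),("block",30),("stop",30),("jaw_face",32),("oil",50),("mouse",20),("driver",10)]:
        for r in manip.masks_of(q,c)[:3]: print(c,q,round(r["p"],2),np.round(r["at"]),r["pixels"].sum(),np.round(at(c,r["at"],z)))
print(manip.state())
E
```

```text
pics
scene {'mtx': array([[438.11626616,   0.        , 328.96830688],
       [  0.        , 438.11626616, 238.74079034],
       [  0.        ,   0.        ,   1.        ]]), 'xyz': array([971.75983516, -55.57631559, 842.59009223]), 'orientation': array([5.39789916e-01, 2.30762882e-05, 1.37623452e+00])}
scene head 0.69 [268. 257.] 2561 [552. -92.  98.]
scene knob 0.71 [272. 254.] 2551 [556. -84. 115.]
scene tab 0.55 [274. 258.] 199 [565. -82. 116.]
scene tab 0.25 [198. 296.] 477 [ 617. -224.  116.]
scene clamp 0.9 [252. 279.] 7610 [ 558. -135.   30.]
scene block 0.75 [223. 288.] 623 [ 566. -195.   30.]
scene block 0.65 [200. 364.] 797 [ 713. -247.   30.]
scene block 0.6 [208. 220.] 535 [ 393. -216.   30.]
scene stop 0.59 [195. 295.] 542 [ 572. -251.   30.]
scene oil 0.86 [472. 305.] 755 [706. 278.  50.]
scene mouse 0.7 [146. 225.] 988 [ 375. -355.   20.]
scene driver 0.77 [450. 184.] 567 [387. 354.  10.]
side {'mtx': array([[593.59670722,   0.        , 317.97479355],
       [  0.        , 593.59670722, 244.50549284],
       [  0.        ,   0.        ,   1.        ]]), 'xyz': array([-
[... 743 characters left out ...]
 [ 578. -267.   10.]
{'t': 1.1, 'joint_pos': array([-1.34960099e+00,  2.99921996e-01,  1.52103765e+00,  6.04090617e-07,
        1.32070082e+00, -6.65881852e-02]), 'qvel': array([-0.00136835, -0.00129397,  0.00061687,  0.00257363, -0.00026586,
       -0.00071683]), 'tau': array([ 1.33133348e-03, -5.31665361e+01, -3.52900493e+01,  7.08931941e-02,
        2.14578502e-02, -2.59593725e-05]), 'tcp_pos': array([ 156.10263019, -527.35308789,  179.71756975]), 'tool_rot': array([-3.14152503e+00, -5.09603453e-06,  2.87783375e-01]), 'force': array([ 0.33942598,  0.14793737, -0.11533363]), 'wrist_torque': array([ 0.05448187, -0.0402441 , -0.01596315]), 'finger_force': 0.0, 'grip_width': 93.7238674702534}
```

```bash
python3 - <<'E'
import cv2,numpy as np
a=cv2.imread("pics/scene0.png")[190:340,160:360]; b=cv2.imread("pics/side0.png")[140:290,260:460]
cv2.imwrite("pics/c0.png",cv2.resize(a,(800,600),interpolation=2)); cv2.imwrite("pics/c1.png",cv2.resize(b,(800,600),interpolation=2))
E
```

```text
(no output)
```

View pics/c0.png

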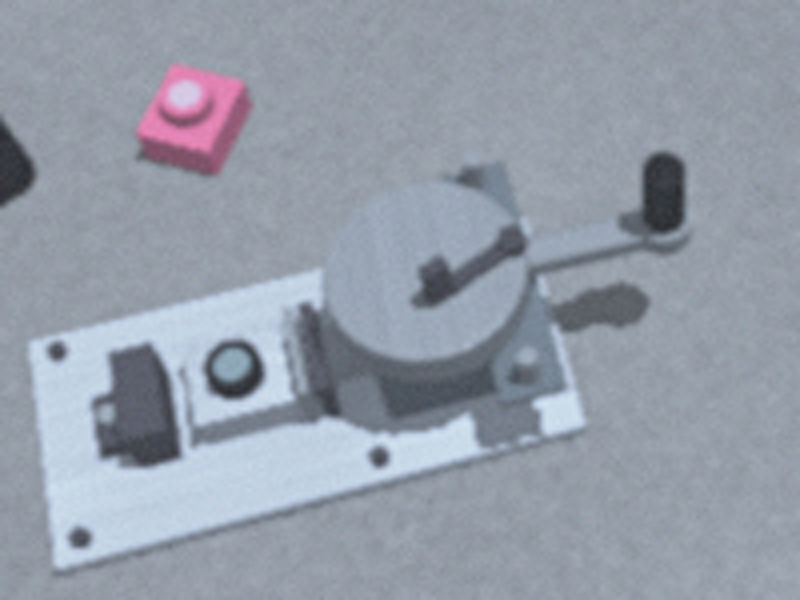

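View pics/c1.png

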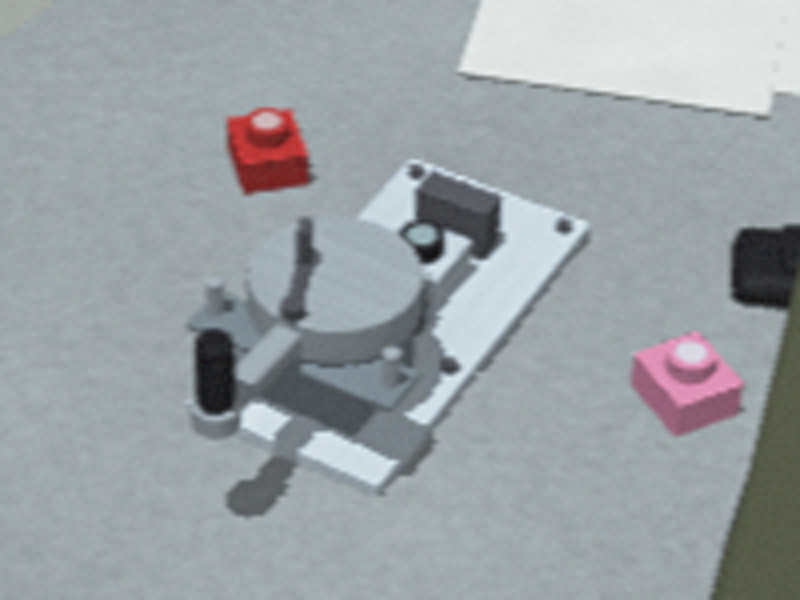

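```bash
python3 - <<'E'
from h import *
S=lambda x,y:(x/4+160-.4,y/4+190-.4); D=lambda x,y:(x/4+260-.4,y/4+140-.4)
for n,s,d,z in [("knob",(663,193),(214,372),115),("tab",(434,272),(306,240),116),("tabtop",(434,262),(306,224),128),("pivot",(510,238),(295,308),106),("head",(425,272),(337,275),98),("block barrel top",(235,363),(423,236),50)]:
    p=at("scene",S(*s),z);q=at("side",D(*d),z)
    o1,a=ray("scene",S(*s));o2,b=ray("side",D(*d));t=np.linalg.lstsq(np.c_[a,-b],o2-o1,rcond=None)[0]
    print(n,p.round(1),q.round(1),"tri",((o1+a*t[0]+o2+b*t[1])/2).round(1))
for n,s in [("c-xL",(30,343)),("c+xL",(55,570)),("c+R",(585,428))]: print(n,at("scene",S(*s),12).round(1))
for n,s in [("a",(410,160)),("b",(590,228)),("c",(382,490))]: print(n,at("side",D(*s),12).round(1))
E
```

```text
knob [540.7  22.2 115. ] [542.2  22.3 115. ] tri [541.5  22.5 115.8]
tab [563.1 -92.  116. ] [566.4 -92.4 116. ] tri [564.8 -91.3 118. ]
tabtop [564.6 -90.7 128. ] [566.1 -92.  128. ] tri [565.3 -90.7 129.2]
pivot [546.  -54.2 106. ] [544.  -51.9 106. ] tri [545.1 -53.9 104.1]
head [552.1 -97.2  98. ] [546.9 -95.4  98. ] tri [549.5 -98.   94.4]
block barrel top [ 558.1 -199.1   50. ] [ 558.1 -200.2   50. ] tri [ 558.  -199.3   50.3]
c-xL [ 505.8 -311.    12. ]
c+xL [ 633.8 -299.9   12. ]
c+R [609.9 -32.5  12. ]
a [ 632.6 -296.5   12. ]
b [ 502.5 -306.8   12. ]
c [476.1 -42.3  12. ]
```

```bash
cat >> h.py <<'E'
def goal(p,yaw=None):
    "offset (tool axes, m) and turn (deg) from the present pose to world p (mm), yaw deg, pointing down"
    s=manip.state(); M=R.from_euler('xyz',s["tool_rot"]); y=s["tool_rot"][2] if yaw is None else np.radians(yaw)
    G=R.from_euler('xyz',[np.pi,0,y])
    print("t",round(s["t"],2),"tcp",s["tcp_pos"].round(1),"rot",s["tool_rot"].round(3),"F",s["force"].round(2))
    print("offset",(M.inv().apply(np.array(p)-s["tcp_pos"])/1000).round(4),"turn",np.degrees((M.inv()*G).as_rotvec()).round(2))
E
python3 - <<'E'
from h import *
goal([566,-91.5,200],93.8)
E
```

```text
t 1.1 tcp [ 156.1 -527.4  179.7] rot [-3.142 -0.     0.288] F [ 0.34  0.15 -0.12]
offset [ 0.5167 -0.3016 -0.0203] turn [ -0.    -0.   -77.31]
```

{"method": "send_rows", "body": {
  "jaw": [0.03, 0.03, 0.03, 0.03, 0.03, 0.03, 0.03, 0.03],
  "offset": [
    [0.517, -0.302, -0.02],
    [0.517, -0.302, -0.02],
    [0.517, -0.302, -0.02],
    [0.517, -0.302, -0.02],
    [0.517, -0.302, -0.02],
    [0.517, -0.302, -0.02],
    [0.517, -0.302, -0.02],
    [0.517, -0.302, -0.02]
  ],
  "turn": [
    [0, 0, -77.3],
    [0, 0, -77.3],
    [0, 0, -77.3],
    [0, 0, -77.3],
    [0, 0, -77.3],
    [0, 0, -77.3],
    [0, 0, -77.3],
    [0, 0, -77.3]
  ]
}}

```text
t: 1.9
tcp_pos: [431.0, -234.3, 193.4]
tool_rot: [3.141, 0.0, 1.494]
force: [0.8, -1.1, 0.3]
grip_width: 33.7
finger_force: 0.0
```

```bash
python3 - <<'E'
from h import *
goal([566,-91.5,200],93.8)
E
```

```text
t 1.9 tcp [ 431.  -234.3  193.4] rot [3.141 0.    1.494] F [ 0.76 -1.13  0.33]
offset [ 0.1527  0.1237 -0.0065] turn [ 0.03  0.02 -8.21]
```

{"method": "send_rows", "body": {
  "jaw": [0.024, 0.024, 0.024, 0.024, 0.024, 0.024, 0.024, 0.024],
  "offset": [
    [0.153, 0.124, -0.006],
    [0.153, 0.124, -0.006],
    [0.153, 0.124, -0.006],
    [0.153, 0.124, -0.006],
    [0.153, 0.124, -0.006],
    [0.153, 0.124, -0.006],
    [0.153, 0.124, -0.006],
    [0.153, 0.124, -0.006]
  ],
  "turn": [
    [0, 0, -8.2],
    [0, 0, -8.2],
    [0, 0, -8.2],
    [0, 0, -8.2],
    [0, 0, -8.2],
    [0, 0, -8.2],
    [0, 0, -8.2],
    [0, 0, -8.2]
  ]
}}

```text
t: 2.7
tcp_pos: [565.6, -94.9, 199.3]
tool_rot: [3.141, 0.0, 1.629]
force: [-0.2, 0.3, 0.2]
grip_width: 23.9
finger_force: 0.0
```

```bash
python3 - <<'E'
from h import *
im=manip.snapshot("wrist"); cv2.imwrite("pics/w0.png",im)
for q,z in [("head",98),("knob",115),("tab",116),("block",40)]:
    for r in manip.masks_of(q,"wrist")[:2]: print(q,round(r["p"],2),np.round(r["at"]),r["pixels"].sum(),np.round(at("wrist",r["at"],z)))
c=manip.get_calibration("wrist"); print(c["xyz"]); K=c["mtx"]
def px(p):
    v=rot(c["orientation"]).T@(np.array(p)-c["xyz"]); return [K[0,0]*v[0]/-v[2]+K[0,2],K[1,1]*-v[1]/-v[2]+K[1,2]]
print(np.round([px([566,-91.5,116]),px([550,-97,98])]))
goal([566,-91.5,200],93.8)
E
```

```text
head 0.87 [300. 216.] 12323 [547. -81.  98.]
knob 0.71 [298. 220.] 12469 [547. -80. 115.]
tab 0.61 [308. 209.] 849 [555. -70. 116.]
block 0.98 [428. 333.] 632 [ 697. -220.   40.]
block 0.82 [154. 307.] 2151 [ 389. -205.   40.]
[560.15975461 -14.15823463 404.12250272]
[[320. 235.]
 [302. 234.]]
t 2.95 tcp [566.  -94.3 199.3] rot [3.141 0.    1.63 ] F [-0.04 -0.12 -0.02]
offset [ 0.0028  0.0002 -0.0007] turn [ 0.02  0.   -0.4 ]
```

View pics/w0.png

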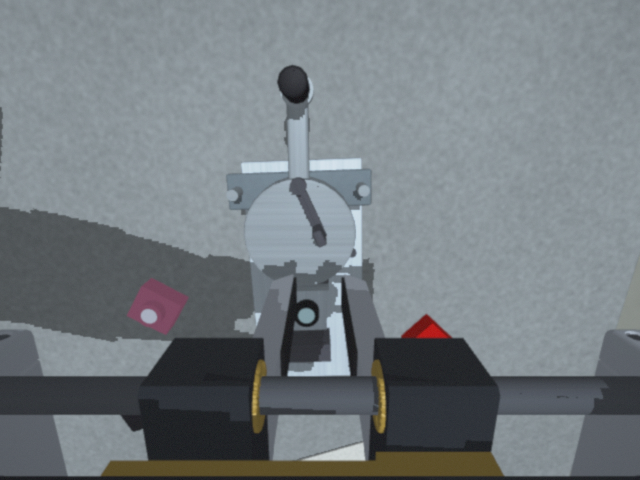

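{"method": "send_rows", "body": {
  "jaw": [0.024, 0.024, 0.024, 0.024, 0.024, 0.024, 0.024, 0.024],
  "offset": [
    [0.002, 0, 0.03],
    [0.002, 0, 0.05],
    [0.002, 0, 0.06],
    [0.002, 0, 0.067],
    [0.002, 0, 0.074],
    [0.002, 0, 0.08],
    [0.002, 0, 0.082],
    [0.002, 0, 0.082]
  ],
  "turn": [
    [0, 0, 0],
    [0, 0, 0],
    [0, 0, 0],
    [0, 0, 0],
    [0, 0, 0],
    [0, 0, 0],
    [0, 0, 0],
    [0, 0, 0]
  ]
}}

```text
t: 3.75
tcp_pos: [566.1, -91.8, 117.2]
tool_rot: [3.142, -0.0, 1.631]
force: [0.1, -0.4, -0.3]
grip_width: 24.2
finger_force: 0.0
```

```bash
python3 - <<'E'
from h import *
a=manip.snapshot("scene")[190:340,160:360]; cv2.imwrite("pics/s1.png",cv2.resize(a,(800,600),interpolation=2))
goal([566,-91.5,117],93.8)
E
```

```text
t 3.8 tcp [566.1 -91.9 117.4] rot [3.141 0.    1.631] F [-0.12  0.27  0.18]
offset [ 0.0004 -0.0001  0.0004] turn [ 0.02  0.   -0.36]
```

View pics/s1.png

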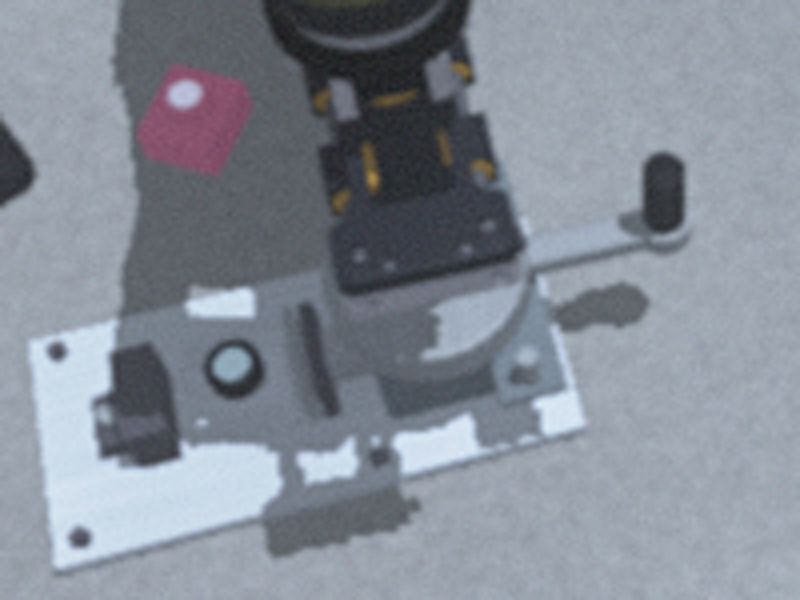

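{"method": "send_rows", "body": {
  "jaw": [0.024, 0.024, 0.024, 0.024, 0.024, 0.024, 0.024, 0.024],
  "offset": [
    [-0.001, -0.004, 0],
    [-0.001, -0.008, 0],
    [-0.002, -0.012, 0],
    [-0.002, -0.016, 0],
    [-0.002, -0.02, 0],
    [-0.002, -0.023, 0],
    [-0.002, -0.026, 0],
    [-0.002, -0.028, 0]
  ],
  "turn": [
    [0, 0, 0],
    [0, 0, 0],
    [0, 0, 0],
    [0, 0, 0],
    [0, 0, 0],
    [0, 0, 0],
    [0, 0, 0],
    [0, 0, 0]
  ]
}}

```text
t: 4.6
tcp_pos: [537.9, -95.5, 117.1]
tool_rot: [3.142, -0.0, 1.631]
force: [-0.9, 0.1, 0.2]
grip_width: 24.4
finger_force: 0.0
```

{"method": "send_rows", "body": {
  "jaw": [0.024, 0.024, 0.024],
  "offset": [
    [0.0, -0.002, 0],
    [0.001, -0.004, 0],
    [0.001, -0.006, 0]
  ],
  "turn": [
    [0, 0, 0],
    [0, 0, 0],
    [0, 0, 0]
  ]
}}

```text
t: 4.9
tcp_pos: [532.0, -94.8, 117.1]
tool_rot: [-3.142, -0.0, 1.631]
force: [-0.7, 0.0, -0.9]
grip_width: 24.1
finger_force: 0.0
```

```bash
python3 - <<'E'
from h import *
a=manip.snapshot("wrist")[130:340,180:460]; b=manip.snapshot("side")[150:270,270:430]
cv2.imwrite("pics/w1.png",np.hstack([cv2.resize(a,(400,300)),cv2.resize(b,(400,300),interpolation=2)]))
goal([531,-92,117])
E
```

```text
t 5.0 tcp [532.  -94.9 117.1] rot [-3.142 -0.     1.631] F [-0.12  0.25  0.85]
offset [ 0.0029 -0.0008  0.0001] turn [-0. -0.  0.]
```

View pics/w1.png

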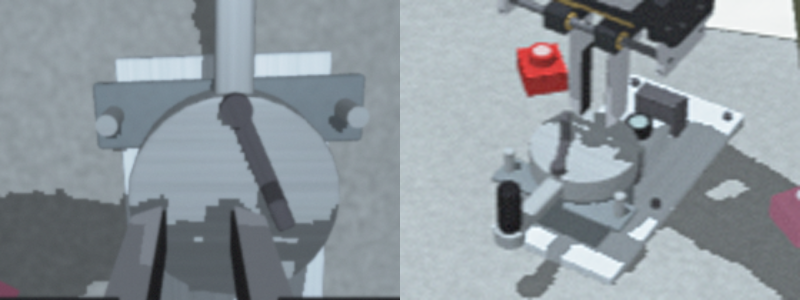

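```bash
cat >> h.py <<'E'
def px(cam,p):
    c=manip.get_calibration(cam); K=c["mtx"]; v=rot(c["orientation"]).T@(np.array(p)-c["xyz"]); v=np.array([v[0],-v[1],-v[2]])
    return (K@v/v[2])[:2].round(1)
E
python3 - <<'E'
from h import *
print("calib", manip.get_calibration("wrist")["xyz"],manip.get_calibration("wrist")["orientation"])
for n,p in [("tipR",[544+6,-95,109]),("tipRinner",[544,-95,109]),("tipLinner",[520,-95,109]),("tabstart",[566,-91.5,116]),("tab top",[566,-91.5,128]),("head",[550,-97,98]),("pivot",[546.5,-53,104]),("knobtop",[541,22,138])]:
    w=px("wrist",p); s=px("side",p); print(n,"wrist crop",(w-[180,130])/.7,"side crop",(s-[270,150])*2.5)
E
```

```text
calib [526.1692565  -14.74646025 321.97615096] [-0.27619075  0.00063936  0.05996826]
tipR wrist crop [241.         202.57142857] side crop [181.75 135.5 ]
tipRinner wrist crop [227.42857143 201.71428571] side crop [187.25 138.  ]
tipLinner wrist crop [173.28571429 198.71428571] side crop [209.25 148.5 ]
tabstart wrist crop [280.28571429 202.85714286] side crop [165.   124.75]
tab top wrist crop [284.85714286 213.57142857] side crop [165.   114.25]
head wrist crop [238.71428571 198.        ] side crop [183.  143.5]
pivot wrist crop [240.         106.28571429] side crop [156.75 166.5 ]
knobtop wrist crop [ 250.28571429 -103.28571429] side crop [108.5  186.75]
```

```bash
python3 - <<'E'
from h import *
def tri(w,s):
    o1,a=ray("wrist",np.array(w)*.7+[180,130]);o2,b=ray("side",np.array(s)/2.5+[270,150])
    t=np.linalg.lstsq(np.c_[a,-b],o2-o1,rcond=None)[0]; print((o1+a*t[0]).round(1),(o2+b*t[1]).round(1))
tri((240,208),(183,112)); tri((158,208),(210,123)); tri((284,226),(168,113))
for m in manip.masks_of("tab","side")[:2]: print(m["p"],m["at"])
print(manip.state())
E
python3 - <<'E'
import cv2
E
python3 -c "
from h import *
b=manip.snapshot('side')[165:245,300:400]
cv2.imwrite('pics/s2.png',cv2.resize(b,(750,600),interpolation=2))"
```

```text
[545.8 -83.8 144.5] [543.  -86.6 145.3]
[515.7 -84.9 146.3] [514.3 -86.6 147.1]
[567.  -98.4 124.6] [567.5 -97.9 124.5]
0.69 [333.3, 207.5]
0.54 [334.0, 215.5]
{'t': 5.05, 'joint_pos': array([-2.44243232e-01,  3.38431731e-01,  1.62210895e+00,  6.09836977e-06,
        1.18100045e+00, -3.04352422e-01]), 'qvel': array([-0.00148243,  0.00262722, -0.00518487, -0.00104289, -0.00127032,
       -0.00066031]), 'tau': array([-8.81764863e-03, -5.33804011e+01, -3.29724705e+01,  5.90102538e-02,
        3.75298248e-02, -8.81106622e-03]), 'tcp_pos': array([532.09977273, -94.88802496, 117.14164139]), 'tool_rot': array([3.14154180e+00, 1.00594603e-05, 1.63090320e+00]), 'force': array([-0.43388038,  0.22031406, -0.35497623]), 'wrist_torque': array([-0.0121472 , -0.08162223,  0.01468226]), 'finger_force': 0.0, 'grip_width': 23.67428407444912}
```

View pics/s2.png

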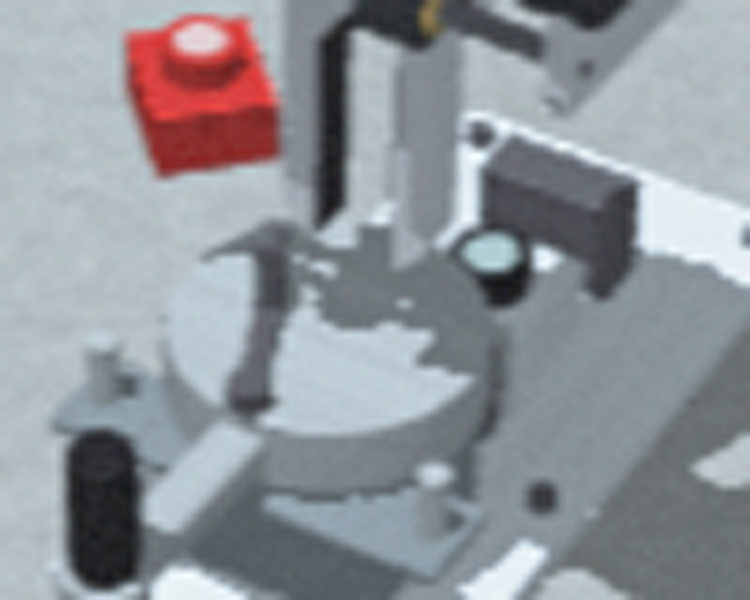

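The pictures show the fingertips about 36 mm higher than the stated TCP implies (at z≈145), and the lever unmoved. I'll return over the tab and descend carefully.

{"method": "send_rows", "body": {
  "jaw": [0.024, 0.024, 0.024, 0.024, 0.024, 0.024, 0.024, 0.024],
  "offset": [
    [0.003, 0.02, 0],
    [0.004, 0.034, 0],
    [0.004, 0.034, 0],
    [0.004, 0.034, 0.006],
    [0.004, 0.034, 0.012],
    [0.004, 0.034, 0.018],
    [0.004, 0.034, 0.024],
    [0.004, 0.034, 0.026]
  ],
  "turn": [
    [0, 0, 0],
    [0, 0, 0],
    [0, 0, 0],
    [0, 0, 0],
    [0, 0, 0],
    [0, 0, 0],
    [0, 0, 0],
    [0, 0, 0]
  ]
}}

```text
t: 5.9
tcp_pos: [565.4, -88.9, 90.3]
tool_rot: [-3.141, -0.0, 1.631]
force: [0.8, 0.3, -0.8]
grip_width: 24.1
finger_force: 0.0
```

```bash
python3 - <<'E'
from h import *
a=manip.snapshot("wrist")[130:340,180:460]; b=manip.snapshot("side")[150:270,270:430]
cv2.imwrite("pics/w2.png",np.hstack([cv2.resize(a,(400,300)),cv2.resize(b,(400,300),interpolation=2)]))
goal([566,-91,81])
E
```

```text
t 6.0 tcp [565.6 -88.8  90.7] rot [-3.141 -0.     1.631] F [ 0.09  0.21 -0.61]
offset [-0.0022  0.0003  0.0097] turn [-0.03 -0.01  0.  ]
```

View pics/w2.png

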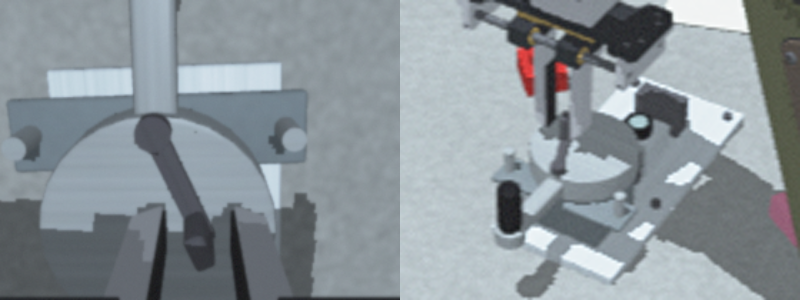

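{"method": "send_rows", "body": {
  "jaw": [0.024, 0.024, 0.024, 0.024, 0.024, 0.024, 0.024],
  "offset": [
    [-0.002, 0, 0.004],
    [-0.002, 0, 0.008],
    [-0.003, -0.004, 0.008],
    [-0.003, -0.008, 0.008],
    [-0.004, -0.011, 0.008],
    [-0.004, -0.014, 0.008],
    [-0.004, -0.016, 0.008]
  ],
  "turn": [
    [0, 0, 0],
    [0, 0, 0],
    [0, 0, 0],
    [0, 0, 0],
    [0, 0, 0],
    [0, 0, 0],
    [0, 0, 0]
  ]
}}

```text
t: 6.7
tcp_pos: [550.2, -94.2, 83.5]
tool_rot: [3.14, 0.001, 1.631]
force: [4.2, -3.4, -2.1]
grip_width: 24.0
finger_force: 2.3
```

{"method": "send_rows", "body": {
  "jaw": [0.024, 0.024, 0.024, 0.024, 0.024, 0.024],
  "offset": [
    [0, -0.003, 0],
    [0, -0.006, 0],
    [0, -0.009, 0],
    [0, -0.012, 0],
    [0.001, -0.015, 0],
    [0.001, -0.018, 0]
  ],
  "turn": [
    [0, 0, 0],
    [0, 0, 0],
    [0, 0, 0],
    [0, 0, 0],
    [0, 0, 0],
    [0, 0, 0]
  ]
}}

```text
t: 7.3
tcp_pos: [532.0, -94.0, 83.2]
tool_rot: [3.141, 0.0, 1.631]
force: [4.5, -3.0, -0.5]
grip_width: 24.2
finger_force: 2.2
```

{"method": "send_rows", "body": {
  "jaw": [0.024, 0.024],
  "offset": [
    [0, -0.002, 0],
    [0, -0.003, 0]
  ],
  "turn": [
    [0, 0, 0],
    [0, 0, 0]
  ]
}}

```text
t: 7.5
tcp_pos: [529.0, -94.1, 83.3]
tool_rot: [3.141, 0.0, 1.631]
force: [3.9, -1.8, 0.9]
grip_width: 24.0
finger_force: 2.2
```

{"method": "send_rows", "body": {
  "jaw": [0.024, 0.024],
  "offset": [
    [0, -0.001, 0],
    [0, -0.002, 0]
  ],
  "turn": [
    [0, 0, 0],
    [0, 0, 0]
  ]
}}

```text
t: 7.7
tcp_pos: [527.1, -94.1, 83.2]
tool_rot: [3.141, -0.0, 1.631]
force: [4.8, -0.6, 1.4]
grip_width: 23.9
finger_force: 2.2
```

```bash
python3 - <<'E'
from h import *
a=manip.snapshot("wrist")[130:340,180:460]; b=manip.snapshot("side")[150:270,270:430]
cv2.imwrite("pics/w3.png",np.hstack([cv2.resize(a,(400,300)),cv2.resize(b,(400,300),interpolation=2)]))
goal([526,-94,83])
print([(px("wrist",p)-[180,130])/.7 for p in ([546.5,-53,104],[541,22,92],[531.7,-93.4,125])])
E
```

```text
t 7.8 tcp [527.1 -94.1  83.2] rot [ 3.141 -0.     1.631] F [ 3.71 -2.19  2.52]
offset [ 0.0001 -0.0011  0.0002] turn [ 0.01 -0.01 -0.  ]
[array([260.57142857, 125.85714286]), array([260.85714286, -92.42857143]), array([214.42857143, 249.71428571])]
```

View pics/w3.png

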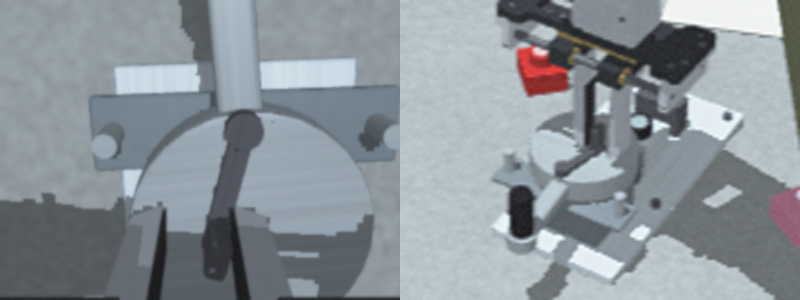

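{"method": "send_rows", "body": {
  "jaw": [0.024, 0.024],
  "offset": [
    [0, -0.001, 0],
    [0, -0.002, 0]
  ],
  "turn": [
    [0, 0, 0],
    [0, 0, 0]
  ]
}}

```text
t: 8.0
tcp_pos: [525.1, -94.1, 83.2]
tool_rot: [3.141, -0.0, 1.631]
force: [5.1, 0.7, 1.5]
grip_width: 23.9
finger_force: 2.4
```

```bash
python3 - <<'E'
from h import *
a=manip.snapshot("wrist");c=manip.snapshot("scene")
for cam,q in [("wrist","knob"),("wrist","tab"),("scene","knob"),("side","knob")]:
    for m in manip.masks_of(q,cam)[:2]: print(cam,q,m["p"],m["at"])
cv2.imwrite("pics/w4.png",np.hstack([cv2.resize(a[60:340,190:430],(400,467)),cv2.resize(c[200:305,260:350],(400,467),interpolation=2)]))
goal([526,-94,83])
E
```

```text
wrist knob 0.93 [347.9, 247.2]
wrist knob 0.58 [341.7, 231.9]
wrist tab 0.59 [337.7, 259.8]
scene knob 0.96 [274.0, 262.2]
side knob 0.92 [333.6, 219.0]
t 8.3 tcp [525.  -94.2  83.1] rot [-3.141 -0.     1.631] F [3.16 0.58 3.02]
offset [0.0002 0.001  0.0001] turn [-0.01 -0.01  0.  ]
```

View pics/w4.png

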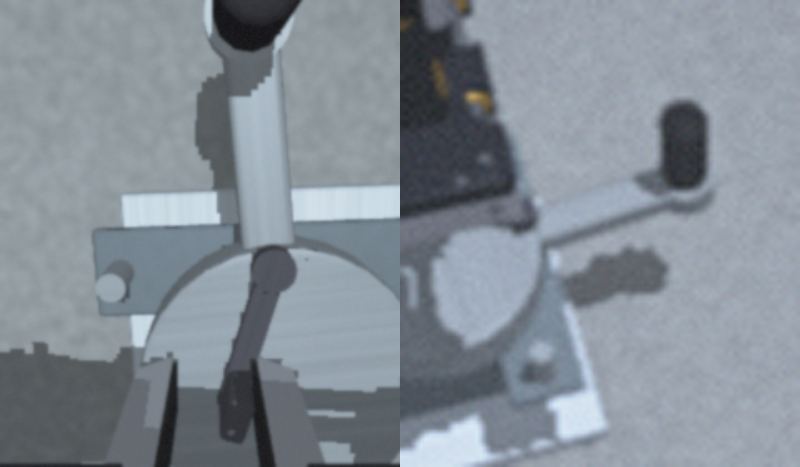

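```bash
python3 - <<'E'
from h import *
k=at("scene",(323.7,232.2),115); p=at("wrist",(353.2,220.8),105); t=at("wrist",(190+234*.6,60+425*.6),127); tb=at("wrist",(190+240*.6,60+375*.6),103)
print(k,p,t,tb); h=np.array([550,-97])
for v in (k[:2]-h,p[:2]-h,t[:2]-p[:2],tb[:2]-p[:2]): print(np.linalg.norm(v).round(1),np.degrees(np.arctan2(v[1],v[0])).round(1))
E
```

```text
[527.44639086  21.47120989 115.        ] [539.69227105 -54.66147216 105.        ] [530.09157465 -98.04975457 127.        ] [532.4316318 -92.0943203 103.       ]
120.6 100.8
43.6 103.7
44.4 -102.5
38.1 -101.0
```

{"method": "send_rows", "body": {
  "jaw": [0.024, 0.024, 0.024, 0.024, 0.03, 0.03, 0.03, 0.03],
  "offset": [
    [0, 0.003, 0],
    [0, 0.005, 0],
    [0, 0.005, -0.03],
    [0, 0.005, -0.07],
    [0.05, 0.005, -0.07],
    [0.1, 0.002, -0.07],
    [0.116, -0.005, -0.07],
    [0.116, -0.005, -0.07]
  ],
  "turn": [
    [0, 0, 0],
    [0, 0, 0],
    [0, 0, 0],
    [0, 0, 0],
    [0, 0, -7],
    [0, 0, -7.5],
    [0, 0, -7.5],
    [0, 0, -7.5]
  ]
}}

```text
t: 9.1
tcp_pos: [512.3, 22.8, 152.9]
tool_rot: [-3.14, -0.0, 1.764]
force: [-0.1, 0.4, -0.1]
grip_width: 30.1
finger_force: 0.0
```

```bash
python3 - <<'E'
from h import *
a=manip.snapshot("wrist");c=manip.snapshot("scene");d=manip.snapshot("side")
for cam in ["wrist","scene","side"]:
    for m in manip.masks_of("tab",cam)[:2]: print(cam,"tab",m["p"],m["at"],at(cam,m["at"],116).round(1))
# knob: dark blob near expected place
for cam,im in (("scene",c),("side",d)):
    u=px(cam,[527,21,115]).round().astype(int); w=im[u[1]-22:u[1]+22,u[0]-22:u[0]+22].max(2)<45
    n,l,s,ce=cv2.connectedComponentsWithStats(w.astype(np.uint8)); i=1+np.argmax(s[1:,4]); g=ce[i]+u-22
    print(cam,u,g,s[i],at(cam,g,115).round(1))
goal([527,21,84],101)
E
```

```text
wrist tab 0.58 [329.1, 353.4] [535.2 -56.2 116. ]
scene tab 0.75 [252.2, 279.0] [ 601.8 -126.1  116. ]
scene tab 0.7 [268.2, 254.5] [556.5 -91.  116. ]
side tab 0.45 [348.7, 206.1] [530.8 -91.  116. ]Traceback (most recent call last):
  File "<stdin>", line 8, in <module>
    return _wrapfunc(a, 'argmax', axis=axis, out=out, **kwds)
    return bound(*args, **kwds)
ValueError: attempt to get argmax of an empty sequence
```

```bash
python3 - <<'E'
from h import *
for cam in ("scene","side","wrist"):
    im=manip.snapshot(cam); u=px(cam,[527,21,115]).round().astype(int); r=22 if cam!="wrist" else 60
    w=im[max(u[1]-r,0):u[1]+r,u[0]-r:u[0]+r].max(2); print(cam,u,w.min(),np.percentile(w,[5,10,20,50]))
    if cam!="wrist": print(w[4:40:3,4:40:3])
goal([527,21,84],101)
E
```

```text
scene [323 232] 44 [ 57.  104.5 124.  172. ]
[[177 169 175 177 170 122 128 124 124 145 168 170]
 [174 173 171 170 174 161 132 153 172 168 167 170]
 [175 171 173 181 175 173 176 168 171 170 176 172]
 [172 172 173 182 181 114  67 100 175 174 173 175]
 [173 176 174 173 162  48  55  56 143 177 169 176]
 [179 174 178 172 156  53  58  69 139 173 172 177]
 [179 178 177 175 156  52  56  56 139 172 169 171]
 [174 176 174 173 164  48  55  51 143 181 174 171]
 [176 179 175 146 115  55  58  51 148 178 175 171]
 [147 119 110 109 115  84  49  87 162 173 172 170]
 [108 105 111 117 165 134 155 144 128 171 176 174]
 [115 116 132 111 124 150 119 141 170 174 174 178]]
side [319 235] 26 [ 40.  73. 103. 153.]
[[195 190 193 173 141 108 141 111 113 112 174 127]
 [196 197 172 168 167 104  99 102 116 119 140  69]
 [197 193 188 142 121  97  99  99 114 119 122 122]
 [190 191 194 195 198  42  35  39  98 148 120 121]
 [197 199 193 197 162  48  53  46 114 120 122 116]
 [202 197 195 190 164  41  33  33 120 120 123 106]
 [193 193 194 203 157  34  40  32 122 121 114  98]
 [195 191 200 242 237  30  44  35 110 116  99  96]
 [200 194 197 243 240  36  36  34 111 145 111  99]
 [195 192 179 184 194  80  34  71 171 171 245 224]
 [193 190 194 191 171 156 183 135 127 244 243 172]
 [195 198 197 203 169 146 143 128 146 160 166 152]]
wrist [339 258] 21 [ 33.  49.  96. 156.]
t 9.55 tcp [513.2  20.6 153. ] rot [-3.141 -0.     1.761] F [0.42 0.3  0.09]
offset [-0.0022  0.0137  0.069 ] turn [-0.01 -0.   -0.11]
```

{"method": "send_rows", "body": {
  "jaw": [0.036, 0.036, 0.036, 0.036, 0.036, 0.036, 0.036, 0.028],
  "offset": [
    [-0.001, 0.014, 0],
    [-0.001, 0.014, 0],
    [-0.001, 0.014, 0.01],
    [-0.001, 0.014, 0.025],
    [-0.001, 0.014, 0.04],
    [-0.001, 0.014, 0.055],
    [-0.001, 0.014, 0.069],
    [-0.001, 0.014, 0.069]
  ],
  "turn": [
    [0, 0, 0],
    [0, 0, 0],
    [0, 0, 0],
    [0, 0, 0],
    [0, 0, 0],
    [0, 0, 0],
    [0, 0, 0],
    [0, 0, 0]
  ]
}}

```text
t: 10.35
tcp_pos: [525.7, 22.8, 82.0]
tool_rot: [-3.138, -0.001, 1.762]
force: [-0.8, -0.3, 0.2]
grip_width: 30.9
finger_force: 0.0
```

```bash
cat >> h.py <<'E'
def arc(qs):
    "rows taking the caged knob to handle angles qs"
    s=manip.state(); M=R.from_euler('xyz',s["tool_rot"]); p=s["tcp_pos"]
    al=np.arctan2(p[1]+97,p[0]-550); print("t",round(s["t"],2),"q",(np.radians(95)-al).round(3),"r",np.hypot(p[0]-550,p[1]+97).round(1),"yaw-al",(s["tool_rot"][2]-al).round(3),"z",p[2].round(1))
    ft=s["force"]@[np.sin(al),-np.cos(al),0]; print("resist to tightening",-ft.round(2),"grip",s["grip_width"].round(1),s["finger_force"])
    O=[];T=[]
    for q in qs:
        a=np.radians(95)-q; g=np.array([550+120*np.cos(a),-97+120*np.sin(a),84]); G=R.from_euler('xyz',[np.pi,0,a])
        O.append((M.inv().apply(g-p)/1000).round(3).tolist()); T.append([0,0,np.degrees((M.inv()*G).as_rotvec())[2].round(1).tolist()])
    print(O);print(T)
E
python3 - <<'E'
from h import *
arc(np.linspace(-.2,-.75,8))
E
```

```text
t 10.35 q -0.113 r 122.2 yaw-al -0.009 z 82.0Traceback (most recent call last):
  File "<stdin>", line 2, in <module>
  File "h.py", line 25, in arc
    ft=s["force"]@[np.sin(al),-np.cos(al),0]; print("resist to tightening",-ft.round(2),"grip",s["grip_width"].round(1),s["finger_force"])
                                                                                               ^^^^^^^^^^^^^^^^^^^^^
AttributeError: 'float' object has no attribute 'round'
```

```bash
sed -i 's/s\["grip_width"\].round(1)/round(s["grip_width"],1)/' h.py
python3 - <<'E'
from h import *
arc(np.linspace(-.2,-.76,8))
E
```

```text
t 10.35 q -0.113 r 122.2 yaw-al -0.009 z 82.0
resist to tightening 0.82 grip 30.9 0.0
[[-0.003, -0.01, -0.002], [-0.004, -0.02, -0.002], [-0.006, -0.029, -0.002], [-0.009, -0.038, -0.002], [-0.012, -0.047, -0.002], [-0.017, -0.056, -0.002], [-0.022, -0.064, -0.002], [-0.027, -0.072, -0.002]]
[[0, 0, -5.5], [0, 0, -10.1], [0, 0, -14.7], [0, 0, -19.3], [0, 0, -23.9], [0, 0, -28.4], [0, 0, -33.0], [0, 0, -37.6]]
```

{"method": "send_rows", "body": {
  "jaw": [0.026, 0.026, 0.026, 0.026, 0.026, 0.026, 0.026, 0.026],
  "offset": [
    [-0.003, -0.01, -0.002],
    [-0.004, -0.02, -0.002],
    [-0.006, -0.029, -0.002],
    [-0.009, -0.038, -0.002],
    [-0.012, -0.047, -0.002],
    [-0.017, -0.056, -0.002],
    [-0.022, -0.064, -0.002],
    [-0.027, -0.072, -0.002]
  ],
  "turn": [
    [0, 0, -5.5],
    [0, 0, -10],
    [0, 0, -14.7],
    [0, 0, -19.3],
    [0, 0, -24],
    [0, 0, -28.4],
    [0, 0, -33],
    [0, 0, -37.6]
  ]
}}

```text
t: 11.15
tcp_pos: [461.4, -17.6, 86.6]
tool_rot: [3.141, 0.001, 2.421]
force: [0.1, -0.4, -0.1]
grip_width: 25.8
finger_force: 0.2
```

```bash
python3 - <<'E'
from h import *
im=manip.snapshot("scene"); d=manip.snapshot("side")
cv2.imwrite("pics/s5.png",np.hstack([cv2.resize(im[190:310,210:350],(400,343),interpolation=2),cv2.resize(d[150:270,270:410],(400,343),interpolation=2)]))
arc([-.8,-.8,-.8])
E
```

```text
t 11.25 q -0.755 r 119.0 yaw-al 0.006 z 86.6
resist to tightening 0.38 grip 26.3 0.0
[[0.001, -0.005, 0.003], [0.001, -0.005, 0.003], [0.001, -0.005, 0.003]]
[[0, 0, -2.3], [0, 0, -2.3], [0, 0, -2.3]]
```

{"method": "send_rows", "body": {
  "jaw": [0.026, 0.026, 0.026],
  "offset": [
    [0.001, -0.003, 0.002],
    [0.001, -0.005, 0.002],
    [0.001, -0.006, 0.002]
  ],
  "turn": [
    [0, 0, -2],
    [0, 0, -2.3],
    [0, 0, -2.3]
  ]
}}

```text
t: 11.55
tcp_pos: [456.9, -21.1, 84.3]
tool_rot: [3.141, 0.0, 2.456]
force: [-0.4, 0.1, -0.5]
grip_width: 26.0
finger_force: 0.2
```

```bash
python3 - <<'E'
from h import *
arc(np.linspace(-.72,0.1,8))
E
```

```text
t 11.55 q -0.799 r 120.1 yaw-al -0.001 z 84.3
resist to tightening 0.21 grip 26.0 0.15944803599268198
[[-0.0, 0.01, 0.0], [-0.002, 0.023, 0.0], [-0.006, 0.037, 0.0], [-0.011, 0.05, 0.0], [-0.018, 0.063, 0.0], [-0.026, 0.074, 0.0], [-0.035, 0.085, 0.0], [-0.045, 0.094, 0.0]]
[[0, 0, 4.5], [0, 0, 11.2], [0, 0, 17.9], [0, 0, 24.6], [0, 0, 31.3], [0, 0, 38.0], [0, 0, 44.8], [0, 0, 51.5]]
```

{"method": "send_rows", "body": {
  "jaw": [0.026, 0.026, 0.026, 0.026, 0.026, 0.026, 0.026, 0.026],
  "offset": [
    [0, 0.01, 0],
    [-0.002, 0.023, 0],
    [-0.006, 0.037, 0],
    [-0.011, 0.05, 0],
    [-0.018, 0.063, 0],
    [-0.026, 0.074, 0],
    [-0.035, 0.085, 0],
    [-0.045, 0.094, 0]
  ],
  "turn": [
    [0, 0, 4.5],
    [0, 0, 11.2],
    [0, 0, 18],
    [0, 0, 24.6],
    [0, 0, 31.3],
    [0, 0, 38],
    [0, 0, 44.8],
    [0, 0, 51.5]
  ]
}}

```text
t: 12.35
tcp_pos: [551.2, 23.4, 84.0]
tool_rot: [-3.14, 0.001, 1.553]
force: [-4.6, -3.2, 1.7]
grip_width: 26.0
finger_force: 2.0
```

```bash
python3 - <<'E'
from h import *
arc(np.linspace(.1,0.52,6))
E
```

```text
t 12.35 q 0.097 r 120.4 yaw-al -0.008 z 84.0
resist to tightening 4.53 grip 26.0 2.0196957886219025
[[-0.0, 0.0, 0.0], [-0.001, 0.01, 0.0], [-0.002, 0.02, -0.0], [-0.004, 0.03, -0.0], [-0.007, 0.04, -0.0], [-0.011, 0.049, -0.0]]
[[0, 0, -0.3], [0, 0, 4.5], [0, 0, 9.3], [0, 0, 14.2], [0, 0, 19.0], [0, 0, 23.8]]
```

{"method": "send_rows", "body": {
  "jaw": [0.026, 0.026, 0.026, 0.026, 0.026],
  "offset": [
    [-0.001, 0.01, 0],
    [-0.002, 0.02, 0],
    [-0.004, 0.03, 0],
    [-0.007, 0.04, 0],
    [-0.011, 0.049, 0]
  ],
  "turn": [
    [0, 0, 4.5],
    [0, 0, 9.3],
    [0, 0, 14.2],
    [0, 0, 19],
    [0, 0, 23.8]
  ]
}}

```text
t: 12.85
tcp_pos: [599.9, 12.2, 84.0]
tool_rot: [-3.14, 0.0, 1.139]
force: [-3.4, 2.7, 1.8]
grip_width: 26.1
finger_force: 2.3
```

```bash
python3 - <<'E'
from h import *
manip.snapshot("scene")
arc(np.linspace(.57,0.75,4))
E
```

```text
t 12.9 q 0.525 r 120.0 yaw-al 0.001 z 84.0
resist to tightening 1.82 grip 26.0 1.6820970922708511
[[-0.0, 0.005, -0.0], [-0.001, 0.013, -0.0], [-0.002, 0.02, -0.0], [-0.003, 0.027, -0.0]]
[[0, 0, 2.6], [0, 0, 6.0], [0, 0, 9.5], [0, 0, 12.9]]
```

{"method": "send_rows", "body": {
  "jaw": [0.026, 0.026, 0.026, 0.026],
  "offset": [
    [0, 0.005, 0],
    [-0.001, 0.012, 0],
    [-0.001, 0.018, 0],
    [-0.002, 0.024, 0]
  ],
  "turn": [
    [0, 0, 2.6],
    [0, 0, 5.5],
    [0, 0, 8.5],
    [0, 0, 11.5]
  ]
}}

```text
t: 13.3
tcp_pos: [620.5, 0.2, 83.9]
tool_rot: [-3.14, 0.001, 0.942]
force: [-4.8, -0.3, 1.5]
grip_width: 26.0
finger_force: 2.0
```

```bash
python3 - <<'E'
from h import *
s=manip.state()["force"]; print(s)
arc(np.linspace(.6,-.38,8))
E
```

```text
[-4.82083203 -0.32502669  1.47438647]
t 13.3 q 0.714 r 120.1 yaw-al -0.002 z 83.9
resist to tightening 3.71 grip 26.0 2.008725553750992
[[-0.001, -0.014, -0.0], [-0.004, -0.03, -0.0], [-0.009, -0.046, -0.0], [-0.017, -0.061, -0.0], [-0.026, -0.075, 0.0], [-0.038, -0.087, 0.0], [-0.051, -0.098, 0.0], [-0.065, -0.106, 0.0]]
[[0, 0, -6.7], [0, 0, -14.7], [0, 0, -22.7], [0, 0, -30.7], [0, 0, -38.8], [0, 0, -46.8], [0, 0, -54.8], [0, 0, -62.8]]
```

{"method": "send_rows", "body": {
  "jaw": [0.026, 0.026, 0.026, 0.026, 0.026, 0.026, 0.026, 0.026],
  "offset": [
    [-0.001, -0.014, 0],
    [-0.004, -0.03, 0],
    [-0.009, -0.046, 0],
    [-0.017, -0.061, 0],
    [-0.026, -0.075, 0],
    [-0.038, -0.087, 0],
    [-0.051, -0.098, 0],
    [-0.065, -0.106, 0]
  ],
  "turn": [
    [0, 0, -6.7],
    [0, 0, -14.7],
    [0, 0, -22.7],
    [0, 0, -30.7],
    [0, 0, -38.8],
    [0, 0, -46.8],
    [0, 0, -54.8],
    [0, 0, -62.8]
  ]
}}

```text
t: 14.1
tcp_pos: [496.3, 9.9, 84.2]
tool_rot: [3.141, 0.0, 2.046]
force: [1.6, -0.2, -0.2]
grip_width: 26.1
finger_force: 0.3
```

```bash
python3 - <<'E'
from h import *
manip.snapshot("scene"); manip.snapshot("side")
arc(np.linspace(-.45,-.78,4))
arc([-.7,-.6,-.5,-.4,-.3,-.2,-.1,0])
E
```

```text
t 14.2 q -0.383 r 119.3 yaw-al 0.001 z 84.3
resist to tightening -1.09 grip 26.3 0.037787159672006965
[[0.0, -0.008, 0.0], [-0.001, -0.021, 0.0], [-0.004, -0.034, 0.0], [-0.009, -0.046, 0.0]]
[[0, 0, -3.8], [0, 0, -10.1], [0, 0, -16.4], [0, 0, -22.7]]
t 14.2 q -0.383 r 119.3 yaw-al 0.001 z 84.3
resist to tightening -1.09 grip 26.3 0.037787159672006965
[[-0.005, -0.037, 0.0], [-0.002, -0.026, 0.0], [-0.0, -0.014, 0.0], [0.001, -0.002, 0.0], [0.0, 0.01, 0.0], [-0.001, 0.022, 0.0], [-0.004, 0.033, 0.0], [-0.008, 0.045, 0.0]]
[[0, 0, -18.1], [0, 0, -12.4], [0, 0, -6.7], [0, 0, -0.9], [0, 0, 4.8], [0, 0, 10.5], [0, 0, 16.3], [0, 0, 22.0]]
```

{"method": "send_rows", "body": {
  "jaw": [0.026, 0.026, 0.026, 0.026, 0.026, 0.026, 0.026],
  "offset": [
    [0, -0.008, 0],
    [-0.001, -0.021, 0],
    [-0.004, -0.034, 0],
    [-0.008, -0.044, 0],
    [-0.005, -0.037, 0],
    [-0.002, -0.026, 0],
    [0, -0.014, 0]
  ],
  "turn": [
    [0, 0, -3.8],
    [0, 0, -10],
    [0, 0, -16.4],
    [0, 0, -22],
    [0, 0, -18],
    [0, 0, -12.4],
    [0, 0, -6.7]
  ]
}}

```text
t: 14.9
tcp_pos: [485.4, 3.7, 84.3]
tool_rot: [3.141, 0.0, 2.147]
force: [-1.1, -0.4, -0.3]
grip_width: 26.0
finger_force: 0.2
```

```bash
python3 - <<'E'
from h import *
arc([-.47,-.42,-.37,-.32,-.27,-.22,-.17,-.12])
E
```

```text
t 14.9 q -0.483 r 119.6 yaw-al 0.006 z 84.3
resist to tightening 1.11 grip 26.0 0.18139210995286703
[[0.0, 0.002, 0.0], [0.0, 0.008, 0.0], [-0.0, 0.014, 0.0], [-0.001, 0.019, 0.0], [-0.002, 0.025, 0.0], [-0.004, 0.031, 0.0], [-0.006, 0.037, 0.0], [-0.008, 0.043, 0.0]]
[[0, 0, 1.1], [0, 0, 4.0], [0, 0, 6.8], [0, 0, 9.7], [0, 0, 12.5], [0, 0, 15.4], [0, 0, 18.3], [0, 0, 21.1]]
```

{"method": "send_rows", "body": {
  "jaw": [0.026, 0.026, 0.026],
  "offset": [
    [0, 0.005, 0],
    [0, 0.01, 0],
    [0, 0.014, 0]
  ],
  "turn": [
    [0, 0, 2.4],
    [0, 0, 4.8],
    [0, 0, 6.8]
  ]
}}

```text
t: 15.2
tcp_pos: [496.9, 11.3, 84.1]
tool_rot: [-3.141, 0.0, 2.031]
force: [-2.0, -2.6, -0.3]
grip_width: 25.6
finger_force: 1.3
```

{"method": "send_rows", "body": {
  "jaw": [0.026, 0.026, 0.026],
  "offset": [
    [0, 0.005, 0],
    [0, 0.01, 0],
    [-0.001, 0.014, 0]
  ],
  "turn": [
    [0, 0, 2.4],
    [0, 0, 4.8],
    [0, 0, 6.8]
  ]
}}

```text
t: 15.5
tcp_pos: [509.4, 16.6, 84.0]
tool_rot: [-3.141, -0.0, 1.912]
force: [-5.6, 0.6, 2.8]
grip_width: 26.4
finger_force: 2.2
```

```bash
python3 - <<'E'
from h import *
arc([-.2,-.15,-.1,-.05])
E
```

```text
t 15.5 q -0.256 r 120.7 yaw-al -0.001 z 84.0
resist to tightening 5.05 grip 26.4 2.225193679332733
[[-0.001, 0.007, 0.0], [-0.001, 0.013, 0.0], [-0.002, 0.019, -0.0], [-0.003, 0.025, -0.0]]
[[0, 0, 3.1], [0, 0, 6.0], [0, 0, 8.8], [0, 0, 11.7]]
```

{"method": "send_rows", "body": {
  "jaw": [0.026, 0.026, 0.026],
  "offset": [
    [0, 0.005, 0],
    [-0.001, 0.009, 0],
    [-0.001, 0.013, 0]
  ],
  "turn": [
    [0, 0, 2.4],
    [0, 0, 4.4],
    [0, 0, 6.2]
  ]
}}

```text
t: 15.8
tcp_pos: [522.0, 20.1, 84.0]
tool_rot: [-3.14, 0.0, 1.804]
force: [-2.7, -3.8, 0.4]
grip_width: 26.1
finger_force: 2.0
```

```bash
python3 - <<'E'
from h import *
im=manip.snapshot("scene"); d=manip.snapshot("side")
cv2.imwrite("pics/s6.png",cv2.resize(im[245:320,175:275],(800,600),interpolation=2))
arc([-.1,-.05,0,.05])
E
```

```text
t 15.9 q -0.147 r 120.4 yaw-al 0.002 z 84.0
resist to tightening 3.71 grip 26.1 1.5932559594511986
[[-0.001, 0.006, -0.0], [-0.001, 0.012, -0.0], [-0.002, 0.018, -0.0], [-0.003, 0.023, -0.0]]
[[0, 0, 2.8], [0, 0, 5.6], [0, 0, 8.5], [0, 0, 11.4]]
```

View pics/s6.png

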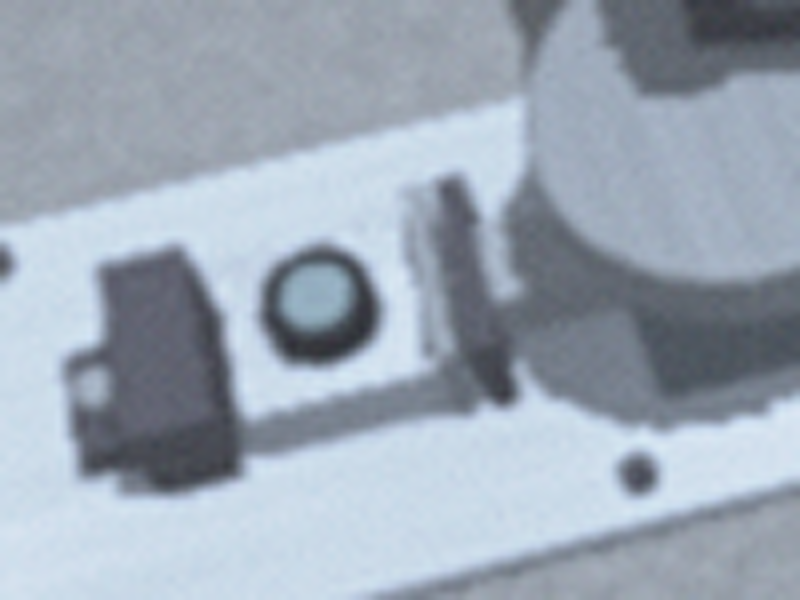

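{"method": "send_rows", "body": {
  "jaw": [0.026, 0.026, 0.026],
  "offset": [
    [-0.001, 0.004, 0],
    [-0.001, 0.008, 0],
    [-0.001, 0.012, 0]
  ],
  "turn": [
    [0, 0, 1.8],
    [0, 0, 3.7],
    [0, 0, 5.6]
  ]
}}

```text
t: 16.2
tcp_pos: [533.5, 21.8, 83.9]
tool_rot: [-3.141, 0.0, 1.71]
force: [-4.7, -4.4, 0.2]
grip_width: 25.9
finger_force: 2.0
```

{"method": "send_rows", "body": {
  "jaw": [0.026, 0.026, 0.026],
  "offset": [
    [0, 0.004, 0],
    [0, 0.008, 0],
    [-0.001, 0.012, 0]
  ],
  "turn": [
    [0, 0, 1.8],
    [0, 0, 3.7],
    [0, 0, 5.6]
  ]
}}

```text
t: 16.5
tcp_pos: [545.5, 22.8, 83.9]
tool_rot: [-3.14, -0.0, 1.612]
force: [-4.8, 2.8, 0.9]
grip_width: 26.3
finger_force: 2.3
```

```bash
python3 - <<'E'
from h import *
arc([.1,.15,.2,.25])
E
```

```text
t 16.5 q 0.05 r 119.9 yaw-al 0.003 z 83.9
resist to tightening 4.69 grip 26.3 2.2628360241651535
[[-0.0, 0.006, -0.0], [-0.001, 0.012, -0.0], [-0.001, 0.018, -0.0], [-0.002, 0.024, -0.0]]
[[0, 0, 3.1], [0, 0, 5.9], [0, 0, 8.8], [0, 0, 11.7]]
```

{"method": "send_rows", "body": {
  "jaw": [0.026, 0.026, 0.026],
  "offset": [
    [0, 0.004, 0],
    [-0.001, 0.008, 0],
    [-0.001, 0.012, 0]
  ],
  "turn": [
    [0, 0, 1.9],
    [0, 0, 3.8],
    [0, 0, 5.8]
  ]
}}

```text
t: 16.8
tcp_pos: [557.5, 22.4, 83.9]
tool_rot: [-3.14, -0.0, 1.511]
force: [-4.2, -1.7, 1.4]
grip_width: 26.0
finger_force: 2.0
```

{"method": "send_rows", "body": {
  "jaw": [0.026, 0.026, 0.026],
  "offset": [
    [0, 0.004, 0],
    [0, 0.007, 0],
    [0, 0.01, 0]
  ],
  "turn": [
    [0, 0, 1.7],
    [0, 0, 3.3],
    [0, 0, 4.8]
  ]
}}

```text
t: 17.1
tcp_pos: [567.6, 21.3, 83.9]
tool_rot: [-3.141, 0.0, 1.428]
force: [-4.2, -2.8, -0.2]
grip_width: 26.4
finger_force: 1.9
```

```bash
python3 - <<'E'
from h import *
arc([.25,.28,.32,.36])
E
```

```text
t 17.1 q 0.235 r 119.6 yaw-al 0.005 z 83.9
resist to tightening 3.72 grip 26.4 1.941295936703682
[[0.0, 0.002, -0.0], [0.0, 0.005, -0.0], [-0.0, 0.01, -0.0], [-0.001, 0.015, -0.0]]
[[0, 0, 1.1], [0, 0, 2.9], [0, 0, 5.1], [0, 0, 7.4]]
```

{"method": "send_rows", "body": {
  "jaw": [0.026, 0.026, 0.026],
  "offset": [
    [0, 0.004, 0],
    [0, 0.007, 0],
    [0, 0.01, 0]
  ],
  "turn": [
    [0, 0, 1.9],
    [0, 0, 3.5],
    [0, 0, 5.1]
  ]
}}

```text
t: 17.4
tcp_pos: [577.5, 19.9, 84.0]
tool_rot: [-3.141, 0.0, 1.339]
force: [-3.5, -2.7, -0.5]
grip_width: 26.0
finger_force: 1.9
```

{"method": "send_rows", "body": {
  "jaw": [0.026, 0.026, 0.026],
  "offset": [
    [0, 0.004, 0],
    [0, 0.007, 0],
    [0, 0.01, 0]
  ],
  "turn": [
    [0, 0, 1.7],
    [0, 0, 3.3],
    [0, 0, 4.8]
  ]
}}

```text
t: 17.7
tcp_pos: [587.2, 17.7, 84.0]
tool_rot: [-3.141, 0.0, 1.255]
force: [-6.1, -2.6, 0.3]
grip_width: 26.3
finger_force: 2.4
```

```bash
python3 - <<'E'
from h import *
arc([.42,.46,.5])
E
```

```text
t 17.7 q 0.401 r 120.5 yaw-al -0.002 z 84.0
resist to tightening 4.99 grip 26.3 2.3559316992759705
[[-0.001, 0.002, -0.0], [-0.001, 0.007, -0.0], [-0.001, 0.012, -0.0]]
[[0, 0, 1.0], [0, 0, 3.3], [0, 0, 5.6]]
```

{"method": "send_rows", "body": {
  "jaw": [0.026, 0.026, 0.026],
  "offset": [
    [-0.001, 0.003, 0],
    [-0.001, 0.006, 0],
    [-0.001, 0.008, 0]
  ],
  "turn": [
    [0, 0, 1.4],
    [0, 0, 2.6],
    [0, 0, 3.8]
  ]
}}

```text
t: 18.0
tcp_pos: [594.5, 14.9, 84.0]
tool_rot: [-3.141, -0.001, 1.189]
force: [-5.6, 1.1, -0.1]
grip_width: 25.7
finger_force: 3.0
```

```bash
python3 - <<'E'
from h import *
arc([.5,.54,.58])
E
```

```text
t 18.0 q 0.465 r 120.4 yaw-al -0.003 z 84.0
resist to tightening 5.57 grip 25.7 3.0163930356502533
[[-0.0, 0.004, -0.0], [-0.001, 0.009, -0.0], [-0.001, 0.014, -0.0]]
[[0, 0, 1.8], [0, 0, 4.1], [0, 0, 6.4]]
```

{"method": "send_rows", "body": {
  "jaw": [0.026, 0.026, 0.026],
  "offset": [
    [0, 0.002, 0],
    [0, 0.004, 0],
    [-0.001, 0.005, 0]
  ],
  "turn": [
    [0, 0, 1],
    [0, 0, 1.8],
    [0, 0, 2.4]
  ]
}}

```text
t: 18.3
tcp_pos: [598.8, 12.8, 84.0]
tool_rot: [-3.14, -0.002, 1.148]
force: [-4.1, 9.1, -0.5]
grip_width: 25.9
finger_force: 3.7
```

```bash
python3 - <<'E'
from h import *
arc([.5,.54,.58])
E
```

```text
t 18.3 q 0.505 r 120.1 yaw-al -0.005 z 84.0
resist to tightening 7.45 grip 25.9 3.7411440163850784
[[-0.0, -0.001, -0.0], [-0.0, 0.004, -0.0], [-0.0, 0.009, -0.0]]
[[0, 0, -0.6], [0, 0, 1.7], [0, 0, 4.0]]
```

{"method": "send_rows", "body": {
  "jaw": [0.036, 0.036, 0.036, 0.036, 0.036, 0.036, 0.036, 0.036],
  "offset": [
    [0, 0, 0],
    [0, 0, 0],
    [0, 0, 0],
    [0, 0, -0.02],
    [0, 0, -0.05],
    [0, 0, -0.09],
    [0, 0, -0.11],
    [0, 0, -0.11]
  ],
  "turn": [
    [0, 0, 0],
    [0, 0, 0],
    [0, 0, 0],
    [0, 0, 0],
    [0, 0, 0],
    [0, 0, 0],
    [0, 0, 0],
    [0, 0, 0]
  ]
}}

```text
t: 19.1
tcp_pos: [600.5, 11.4, 197.8]
tool_rot: [3.135, -0.003, 1.149]
force: [0.1, -0.7, -0.3]
grip_width: 35.8
finger_force: 0.0
```

```bash
python3 - <<'E'
from h import *
manip.snapshot("side"); manip.snapshot("scene")
for c in("side","scene"):
    for m in manip.masks_of("tab",c)[:2]: print(c,m["p"],at(c,m["at"],116).round(1))
s=manip.state(); print(s["tcp_pos"],s["force"],s["grip_width"])
a=np.radians(95)-.505
h=np.array([550,-97]);x=np.array([np.cos(a),np.sin(a)]);y=np.array([-x[1],x[0]]); f=.42
print("expected tab",h+44*x-43*np.cos(f)*x+43*np.sin(f)*y, "loosen side", h+44*x-43*np.cos(f)*x-43*np.sin(f)*y)
E
```

```text
side 0.68 [532. -66. 116.]
scene 0.63 [571.7 -91.2 116. ]
scene 0.48 [552.5 -69.7 116. ]
[598.46170556  11.54682903 192.72731116] [-0.65445248  0.22466586 -0.12655327] 35.86156425865474
expected tab [535.89583427 -85.55692528] loosen side [567.94781453 -99.78341576]
```

```bash
python3 - <<'E'
from h import *
for c in("side","scene"):
    im=manip.snapshot(c).max(2)
    for n,p in (("tight",[535.9,-85.6]),("loose",[568,-99.8]),("mid",[551.5,-96])):
        u=px(c,[*p,118]).round().astype(int); print(c,n,u,im[u[1]-4:u[1]+5,u[0]-4:u[0]+5:2].tolist())
E
```

```text
side tight [345 206] [[122, 120, 120, 117, 114], [124, 119, 116, 106, 82], [124, 116, 86, 79, 84], [123, 112, 79, 75, 82], [125, 113, 82, 78, 81], [126, 109, 80, 76, 84], [122, 112, 78, 80, 91], [121, 104, 78, 75, 79], [95, 69, 79, 77, 79]]
side loose [338 197] [[195, 198, 198, 204, 202], [197, 188, 162, 151, 149], [161, 131, 126, 125, 122], [124, 125, 125, 127, 120], [120, 125, 122, 126, 126], [123, 122, 124, 127, 126], [125, 122, 128, 123, 124], [124, 125, 121, 125, 130], [126, 125, 122, 122, 125]]
side mid [342 201] [[122, 126, 126, 119, 120], [124, 127, 126, 124, 124], [128, 123, 124, 125, 121], [121, 125, 130, 127, 124], [122, 122, 125, 118, 117], [124, 125, 124, 118, 116], [125, 125, 127, 113, 113], [125, 123, 121, 96, 81], [124, 125, 124, 93, 76]]
scene tight [270 244] [[121, 149, 176, 191, 197], [106, 109, 146, 190, 194], [98, 104, 117, 187, 197], [84, 100, 101, 185, 195], [65, 76, 90, 175, 195], [64, 66, 76, 169, 195], [69, 66, 73, 160, 198], [67, 68, 60, 129, 181], [65, 69, 66, 85, 135]]
scene loose [264 260] [[117, 116, 117, 115, 114], [114, 108, 107, 112, 112], [111, 110, 112, 113, 110], [115, 113, 112, 114, 110], [113, 113, 112, 110, 113], [112, 112, 113, 111, 113], [114, 109, 111, 112, 110], [116, 111, 114, 115, 112], [113, 112, 110, 114, 114]]
scene mid [265 252] [[168, 111, 82, 65, 66], [167, 111, 89, 74, 68], [183, 152, 106, 98, 64], [194, 177, 135, 144, 98], [191, 188, 178, 185, 116], [191, 193, 190, 191, 121], [191, 184, 189, 171, 112], [146, 144, 149, 137, 110], [113, 113, 118, 110, 109]]
```

The tab is on its tightening side, so I'm handing in.

```bash
python3 -c "
from h import *
print(manip.job_done())"
```

```text
the job is handed in; nothing more can be done
None
```

I handed the job in at about 19 s, but no verdict came back. The lever shows on its tightening side in the last pictures. The handle free-wheeled to within about 0.01 rad of the rear-stop angle with no clear stop force felt. The last tightening push took about 7.5 N against about 4.2 N running in, roughly 38 N of clamping by estimate, and the gripper is clear of everything.

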